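# Dock the tall flask and bolt the keeper behind it

## Robot

A 7-joint arm with a two-finger parallel gripper is mounted at the origin on the work surface. World frame = base frame: x ahead of the robot, y to its left, z up, the work surface at z = 0. Lengths are in mm, angles in rad, forces in N, time in s.
With the tool pointing down it reaches from about 425 to 1025 mm from the base axis. Payload 9.4 kg.
Tool frame: the origin (TCP) lies at the very end of the fingers, on their centre line; the grasp point (between the pads) lies 19 mm behind it (env.hold_point_z is the distance from the TCP to the grasp point, in mm); z points along the fingers, y is the direction in which the jaws open and shut (so a half turn about z gives the same grasp; the last joint's range is limited). The gripper opens to 85 mm and grips with 20 to 120 N. Pads are 22 mm wide; open, the fingers measure 114 mm over their backs; the gripper's body (76 mm by 85 mm) begins 54 mm behind the grasp point. The pads swing forward as they close: fully open they stand 13 mm farther back than shut.
Start: joints at [1.218, 0.599, -0.003, 1.599, 0.002, 0.943, -0.08], TCP at [197.42, -697.603, 231.275] pointing down, gripper open.
Joint ranges: [-2.57, 2.57], [-0.35, 1.97], [-1.29, 1.29], [0.11, 2.56], [-1.05, 4.19], [0.11, 1.86], [-2.63, 2.63]. Speed limits (rad/s): [2.22, 2.22, 3.01, 3.01, 3.14, 3.14, 3.14].

## Interface

Orientations are given as a 3x3 rotation matrix whose columns are the frame's x, y, z axes.
In Python, from plant import env, imaging, workorder gives the robot as it stands. The module is installed in compiled form; this text tells all that it offers.
- The arm moves only by the tool servo_tool, never from a script. Its argument "commands" is one flat list of numbers, 5 for each row, row after row: the shift along the world's x, y, z as a fraction of full scale, then the turn about the world's z as a fraction of full scale, then the closure, from -1 (fully open) to 1 (shut), so that 0 is half open. In form: [tx, ty, tz, turn, hand, tx, ty, tz, turn, hand, ...]. A call has 1 to 20 rows; each row shifts and turns the pose as measured when the row begins; what a row does not reach is not made up. Full scale, the value 1, is 0.3 m for a shift and 2 pi rad for a turn. A row lasts 1/8 s, in which the tool goes at most 62.5 mm and 10.7 degrees, less where a joint would pass 70% of its speed; a pose out of reach is approached as far as the arm can. A call with a number of a shift or a turn outside -1 to 1 is refused whole. A call with a gripper value outside its range is refused whole. The fingers move at their own pace and stop on an object; "force" is the grip in N (left out, the last holds). Time passes only in rows, so rows that do not move let the fingers close. It gives the time, the measured TCP pose, the force and the opening at its end, in the units of the state.
- env.state(): the state, without advancing time (a new reading comes with each control period).
- imaging.grab_frame(name): name is "scene" or "top" or "wrist"; returns the picture (480x640x3 uint8, red, green, blue); there is no depth.
- imaging.calibration(name): a dict with "K" (3x3 intrinsics, pixels), "R" (3x3) and "t" (3): a world point X has camera coordinates R X + t; the wrist camera has in their place "tool_from_camera" (4x4, takes a point from camera to tool coordinates, whose origin is the TCP and whose axes are the flange's). Camera axes: x right, y down, z forward; pixel columns grow to the right and rows downward; lengths in mm; the calibration is good to about 2 mm. A picture is of the moment at which its call begins: read the wrist's pose just before it. calibration takes no time and is no camera call.
- workorder.job_done(): hands the job in, once; it reports no verdict.
The state is a dict: "time_s": time; "joints": joint angles; "joint_velocities": joint speeds; "tau": joint torques, N m; "tool_pos": TCP position; "tcp_rot": TCP orientation; "ft_force": force on the tool from outside, world axes, zero at the start; "torque": the same for the moment, N m; "finger_gap": finger opening in mm.
Only numpy, scipy, OpenCV 4.12 (cv2) and the standard library are available. Lean on these libraries where they do the work, as an engineer would, in place of code of your own. Each camera call takes 0.05 s, during which the arm holds its last target. There are 200 camera calls.

## Task

Slide the tall metal flask along the bench, always standing on its foot, into the wooden dock and press it gently home, until its sprung pad is pushed right in and comes up firm against its stop. Leave the flask there, still holding the pad in, then slide the keeper bolt fully across behind it, and leave the other things on the bench alone.

Things in the scene. Friction and masses are not known exactly. Their poses are not given: they have to be found in the camera images.
- flask: Closed plain metal flask, an upright cylinder 88 mm in diameter and 270 mm tall with an 86 mm grey lid; loose, 0.4 to 0.75 kg, too wide to grip. Sliding on the bench takes 2 to 6 N; it topples if pushed much above 60 mm height: push with the fingers at 15 to 35 mm. Origin: centre of its underside; its z is its upright axis.
- dock: Wooden dock fixed on the bench, no floor, open top and front. Origin: on the bench in the middle of the lane mouth; x points into the lane, y to the left looking in, z up. Two rails 25 mm high, 16 mm thick, x = 0 to 200 mm, inner faces at y = +-49 mm; wings 25 mm high flare from the mouth to about y = +-75 mm at x = -35 mm.
- stop: Back stop: a wooden block fixed at the lane's end, 55 mm high; origin at bench level in the middle of its front face (dock x = 166 mm), axes as the dock's. Before it an aluminium carrier on rods, and before that a black rubber pad 70 mm wide, 10 to 40 mm above the bench. Pressing it with over 20 N damages it; pressed home is 4 N or more on the bottomed pad, kept up a third of a second.
- keeper (a joint): Keeper bolt travel, m: 0 = open (drawn to the dock's +y side), grows towards the dock's -y; 0.130 = fully across the mouth (end stop). 2 N of friction, stays where left. A dark steel bar at dock x = 10 to 26 mm, 28 to 42 mm above the bench; its end is at dock y = +79 mm when open, -51 mm when shut, behind the docked flask.
- grip (a point): On the keeper's grip, an upright dark wooden tab 16 mm along the dock's y, 26 mm along its x, top 90 mm above the bench: this point is on its axis, 12 mm below its top; axes as the dock's. It moves with the bolt, at dock x = -60 mm, y = +125 mm open to -5 mm shut. A flat crank, up to 41 mm above the bench, joins it to the bolt. Can be pinched from above across dock y.
- mug: White mug, 80 mm across and 95 mm tall, a bystander. Origin: centre of its underside.
- cone: Grey thread cone, 64 mm across the foot and 145 mm tall, a bystander. Origin: centre of its underside.
- notebook: Notebook, 108 x 152 x 16 mm, lying flat, a bystander. Origin: centre of its underside.
- tub: Small white jar with a metal lid, 60 mm across and 65 mm tall, a bystander. Origin: centre of its underside.
- outrigger (a point): Point on the dock's outrigger, at dock x = 18, y = 130, z = 26 mm, axes as the dock's: a wooden block 34 mm along x, y = 65 to 195 mm, 26 mm high, that carries the keeper bolt between two small guides 50 mm high.
- block_top (a point): Middle of the stop block's top front edge, 55 mm above stop. The carrier is clamped anew each time, unmeasured: the pad's free face is 32 to 52 mm in front of the block. The pad yields 10 mm on a soft spring (1.2 N at the end), then bottoms hard: the flask's axis ends at dock x = 80 to 100 mm, to be felt. Let go without pulling back, the flask's friction keeps the pad in.

How it is judged:
By the outcome, as a careful person would: the job done as asked, in the order asked, and still so for the second after the job is handed in, with the robot touching nothing.
It also fails if it takes over 72 s, if anything falls off the work surface, if the arm or the gripper's body presses on something with over 40 N, if the wrist force passes 120 N, or if a joint passes its speed limit or range.

## Working session

There is one attempt and no reset: what is moved stays moved. The work goes in short steps, Python scripts to look and compute and a tool call to move; the robot and the scene stay as the last step left them, time stands still between calls to the robot, and variables do not carry over. Pictures are saved under pics/ and viewed, about 8 in all and at most 12, crops included, and the job is handed in when it is done.

Besides the shell and the picture viewer there is one more tool, called after "Request:" as name(argument=value, ...) on one line, values as JSON. servo_tool: Moves the arm, as the interface text tells. Shift numbers are shares of 0.3 m and turn numbers shares of 2 pi rad, none past 1 either way. Its arguments: {"type":"object","properties":{"commands":{"type":"array"},"force":{"type":"number"}},"required":["commands"]}

```bash
mkdir -p pics; python3 - <<'E'
from plant import env, imaging
import cv2
for n in ("top","scene"):
    f=imaging.grab_frame(n); cv2.imwrite(f"pics/{n}0.png",f[:,:,::-1]); c=imaging.calibration(n); print(n,c)
s=env.state(); print(s['time_s'],s['tool_pos'],s['tcp_rot'],s['finger_gap'],s['ft_force'])
E
```

```text
top {'K': array([[466.74406613,   0.        , 305.1911739 ],
       [  0.        , 466.74406613, 235.50341524],
       [  0.        ,   0.        ,   1.        ]]), 'R': array([[ 0.02344876, -0.99969825,  0.00731919],
       [-0.98358775, -0.02437977, -0.17877575],
       [ 0.17890024, -0.003007  , -0.98386262]]), 't': array([ 81.79450203, 562.54636902, 918.4792468 ])}
scene {'K': array([[438.2238385 ,   0.        , 315.78641477],
       [  0.        , 438.2238385 , 237.78432486],
       [  0.        ,   0.        ,   1.        ]]), 'R': array([[-0.46195067,  0.88675956, -0.0160957 ],
       [ 0.69284522,  0.3494839 , -0.6307349 ],
       [-0.55368501, -0.30252024, -0.77583144]]), 't': array([ 175.99146995, -368.72553826, 1260.46477037])}
0.1 [ 197.32719522 -697.19970964  230.47900396] [[ 9.62197935e-01  2.72350655e-01 -5.04979531e-04]
 [ 2.72351093e-01 -9.62197040e-01  1.31844596e-03]
 [-1.26810189e-04 -1.40613771e-03 -9.99999003e-01]] 85.12169956690185 [-0.10299967  0.39714963 -0.39563053]
```

View pics/top0.png

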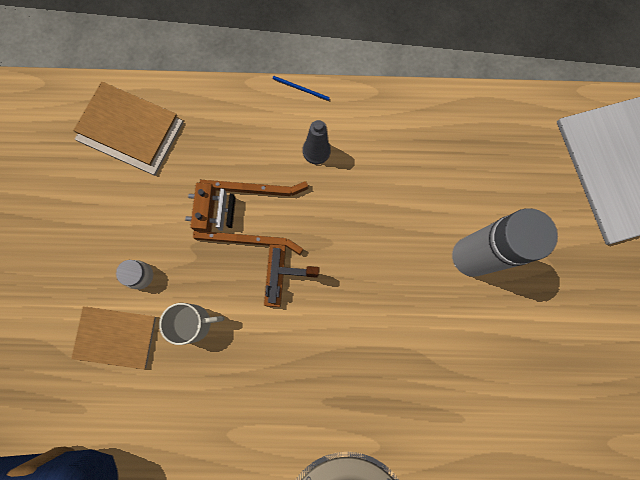

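View pics/scene0.png

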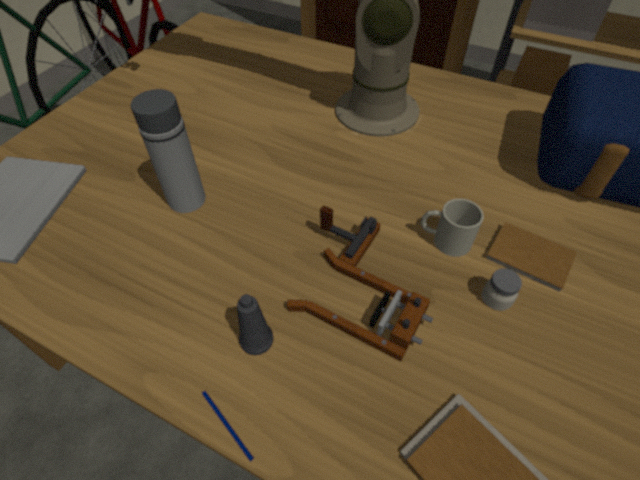

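```bash
python3 - <<'E'
import cv2
f=cv2.imread("pics/top0.png")
a=cv2.resize(f[170:320,185:345],None,fx=4,fy=4,interpolation=cv2.INTER_CUBIC)
cv2.imwrite("pics/dock1.png",a)
a=cv2.resize(f[195:315,440:570],None,fx=4,fy=4,interpolation=cv2.INTER_CUBIC)
cv2.imwrite("pics/flask1.png",a)
E
```

```text
(no output)
```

View pics/dock1.png

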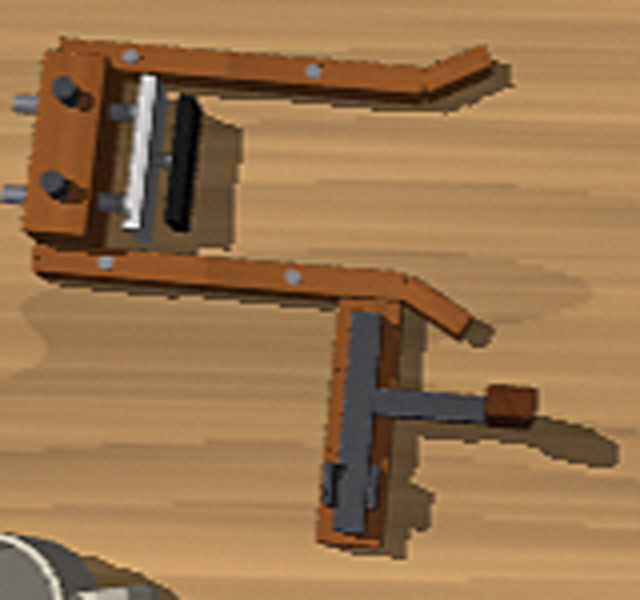

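View pics/flask1.png

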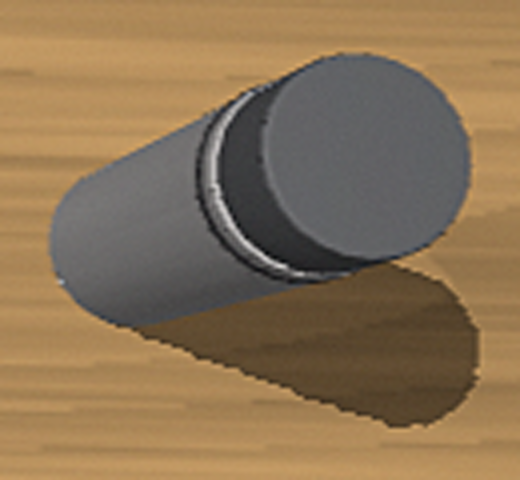

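```bash
cat > h.py <<'E'
import numpy as np
from scipy.optimize import least_squares
from plant import imaging
def proj(n,X):
    c=imaging.calibration(n); p=(c['K']@(c['R']@np.atleast_2d(X).T+c['t'][:,None])); return (p[:2]/p[2]).T
def onplane(n,uv,z):
    c=imaging.calibration(n); C=-c['R'].T@c['t']; d=c['R'].T@np.linalg.inv(c['K'])@[*uv,1]
    return C+d*(z-C[2])/d[2]
def d2w(p,q):
    x,y,a=p; q=np.atleast_2d(q).astype(float); c,s=np.cos(a),np.sin(a)
    return np.c_[x+c*q[:,0]-s*q[:,1], y+s*q[:,0]+c*q[:,1], q[:,2]]
E
python3 - <<'E'
from h import *
P=np.array([(65,38,200,-65,25),(425,67,0,-65,25),(37,247,200,49,25),(405,274,0,49,25),(382,545,1,195,26),(318,540,35,195,26),(512,400,-60,125,90),(97,148,166,0,55)],float)
uv=np.c_[185,170]+(P[:,:2]+.5)/4-.5
f=lambda p:(proj("top",d2w(p,P[:,2:]))-uv).ravel()
r=least_squares(f,[600,0,1.5],loss='soft_l1'); print(r.x); print(f(r.x).reshape(-1,2).round(1))
p=r.x
q=[440+367.5/4-.5,195+155.5/4-.5]; F=onplane("top",q,270); print("flask top",F)
c=imaging.calibration("top")
th=np.linspace(0,6.28,200); b=proj("top",np.c_[F[0]+44*np.cos(th),F[1]+44*np.sin(th),0*th]); print("base left u,v max:",b[:,0].min(),b[:,1].max(),"seen left",440+50/4)
for n,q in (("grip",(-60,125,78)),("mouth",(0,0,0)),("final",(90,0,0)),("block",(166,0,55))): print(n,d2w(p,q))
for n,uv,z in (("mug",(180,322),95),("cone",(318,126),145),("tub",(132,272),65)): print(n,onplane("top",uv,z))
for z in (0,270): print(proj("scene",[[F[0],F[1],z]]))
pad=[185+195/4,170+160/4]; w=onplane("top",pad,40); print("pad",w)
R=np.array([[np.cos(p[2]),-np.sin(p[2])],[np.sin(p[2]),np.cos(p[2])]]); print("pad in dock",(w[:2]-p[:2])@R, "flask in dock",(F[:2]-p[:2])@R)
np.save("dock.npy",p)
E
```

```text
[608.9192922  132.08472735   1.52094819]
[[-1.6  0.1]
 [ 0.  -0.5]
 [-0.7 -0.9]
 [ 0.8 -0.7]
 [ 0.4  0.6]
 [ 0.   0.6]
 [ 0.4  2.2]
 [-0.1 -0.6]]
flask top [ 532.9429382  -266.76914552  270.        ]
base left u,v max: 451.0222516859083 276.36742408771516 seen left 452.5
grip [[481.08491288  78.38769332  78.        ]]
mouth [[608.9192922  132.08472735   0.        ]]
final [[613.40376635 221.97293287   0.        ]]
block [[617.19065563 297.87852864  55.        ]]
mug [378.45943295 330.64442255  95.        ]
cone [761.18173678  75.70583494 145.        ]
tub [474.59412594 441.62772753  65.        ]
[[187.27834474 198.94640943]]
[[152.82551214 100.01823723]]
pad [613.41372135 247.79021404  40.        ]
pad in dock [115.78570799   1.27646769] flask in dock [-402.14414324   56.00809157]
```

Request:
servo_tool(commands=[0.12,0.12,-0.05,-0.027,-1,0.12,0.12,-0.05,-0.027,-1,0.12,0.12,-0.05,-0.027,-1,0.12,0.12,-0.05,0,-1,0.12,0.12,-0.05,0,-1,0.12,0.12,-0.05,0,-1,0.12,0.12,-0.05,0,-1,0,0,0,0,-1,0,0,0,0,-1])

```text
time_s: 1.23
tool_pos: [453.2, -435.8, 119.3]
tcp_rot: [[0.968, -0.25, -0.005], [-0.25, -0.968, 0.004], [-0.005, -0.003, -1.0]]
ft_force: [-0.6, -0.5, 0.8]
finger_gap: 85.2
```

Request:
servo_tool(commands=[0.085,0.07,-0.1,0.003,-1,0.085,0.07,-0.1,0,-1,0,0,-0.05,0,-1,0,0,0,0,-1])

```text
time_s: 1.72
tool_pos: [501.6, -399.3, 44.1]
tcp_rot: [[0.971, -0.239, -0.004], [-0.239, -0.971, -0.001], [-0.003, 0.001, -1.0]]
ft_force: [-0.8, -0.3, -0.4]
finger_gap: 85.4
```

```bash
python3 - <<'E'
from h import *
from plant import env
import cv2
s=env.state(); print(s['tool_pos'],s['tcp_rot'][:,1],s['ft_force'])
a=imaging.grab_frame("scene")[:,:,::-1]; b=imaging.grab_frame("top")[:,:,::-1]
a=cv2.resize(a[40:260,60:280],None,fx=2.5,fy=2.5)[:,:400]; b=cv2.resize(b[150:370,440:640],None,fx=2,fy=2.5)
cv2.imwrite("pics/beh.png",np.hstack([a,b]))
E
```

```text
[ 501.64179468 -399.30582266   44.14004973] [-0.23927277 -0.97095138  0.00140142] [-0.7594613  -0.30497141 -0.40024746]
```

View pics/beh.png

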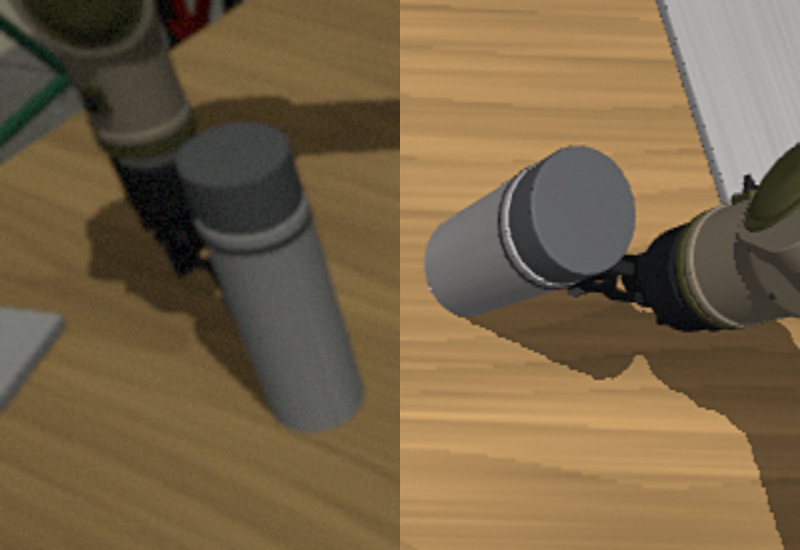

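Request:
servo_tool(commands=[0,0,-0.06,0,-1,0,0,-0.06,0,-1,0,0,0,0,-1,0,0,0,0,-1])

```text
time_s: 2.33
tool_pos: [501.2, -402.0, 8.5]
tcp_rot: [[0.97, -0.242, -0.0], [-0.242, -0.97, -0.003], [0.0, 0.003, -1.0]]
ft_force: [0.9, 0.4, -0.2]
finger_gap: 85.2
```

Request:
servo_tool(commands=[0.005,0.02,0,0,-1,0.005,0.02,0,0,-1,0.005,0.02,0,0,-1,0.005,0.02,0,0,-1,0.005,0.02,0,0,-1,0.005,0.02,0,0,-1,0.005,0.02,0,0,-1,0.005,0.02,0,0,-1,0.005,0.02,0,0,-1])

```text
time_s: 3.45
tool_pos: [515.7, -347.4, 10.3]
tcp_rot: [[0.97, -0.244, 0.002], [-0.244, -0.97, -0.008], [0.004, 0.007, -1.0]]
ft_force: [-2.1, -4.7, 0.8]
finger_gap: 85.3
```

```bash
python3 - <<'E'
from h import *
from plant import env
import cv2
s=env.state(); print(s['tool_pos'],s['ft_force'])
a=imaging.grab_frame("scene")[:,:,::-1]; b=imaging.grab_frame("top")[:,:,::-1]
cv2.imwrite("pics/top_a.png",b)
a=cv2.resize(a[40:260,60:280],None,fx=2.5,fy=2.5)[:,:400]; b=cv2.resize(b[150:370,440:600],None,fx=2.5,fy=2.5)
cv2.imwrite("pics/con.png",np.hstack([a,b]))
E
```

```text
[ 515.71023732 -347.40575689   10.25012713] [-2.09929109 -4.73179932  0.78017936]
```

View pics/con.png

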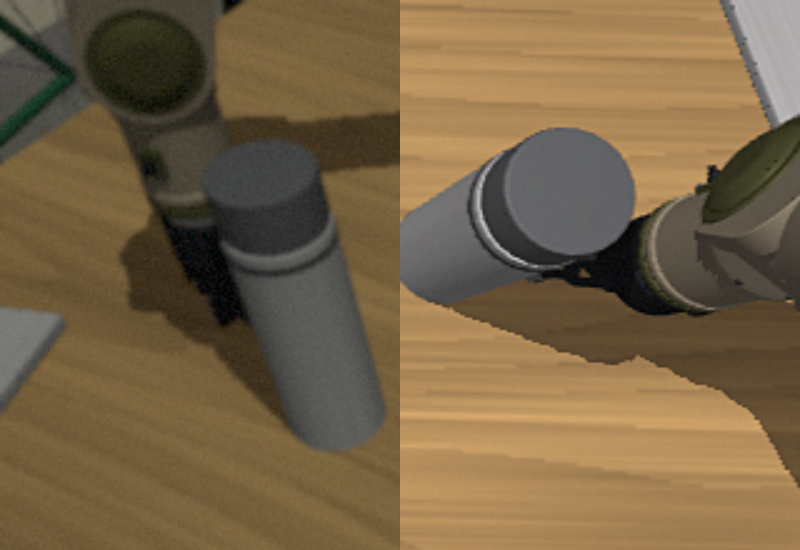

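```bash
cat > track.py <<'E'
from h import *
from plant import env
import cv2
def lid(x0,y0,R=40,img=None):
    f=(imaging.grab_frame("top") if img is None else img).astype(np.float32); f=cv2.GaussianBlur(f,(3,3),0)
    th=np.linspace(0,2*np.pi,72,endpoint=False)
    def ring(x,y,r):
        p=proj("top",np.c_[x+r*np.cos(th),y+r*np.sin(th),270+0*th]).astype(np.float32)
        return cv2.remap(f,p[:,0],p[:,1],cv2.INTER_LINEAR).reshape(-1,3)
    def sc(x,y):
        d=np.abs(ring(x,y,46.)-ring(x,y,40.)).sum(1); return np.minimum(d,60).mean()-2*np.r_[ring(x,y,40.),ring(x,y,20.)].std(0).mean()
    st=8.
    x,y=max(((sc(x0+i,y0+j),x0+i,y0+j) for i in range(-R,R+1,4) for j in range(-R,R+1,4)))[1:]
    for s in (2,1,.5):
        x,y=max(((sc(x+i*s,y+j*s),x+i*s,y+j*s) for i in range(-2,3) for j in range(-2,3)))[1:]
    return x,y,sc(x,y)
def report(img=None,x0=None,y0=None):
    s=env.state(); t=s['tool_pos']; p=np.load("dock.npy")
    Y=-s['tcp_rot'][:2,1]; 
    if x0 is None: x0,y0=t[0]+101*Y[0],t[1]+101*Y[1]
    x,y,q=lid(x0,y0,img=img); F=np.array([x,y]); c,n=np.cos(p[2]),np.sin(p[2]); R=np.array([[c,-n],[n,c]])
    v=F-t[:2]
    print("t %.2f tool"%s['time_s'],t.round(1),"heading %.1f"%np.degrees(np.arctan2(Y[1],Y[0])),"F",s['ft_force'].round(1))
    print("flask",F,"q %.0f"%q,"dock",((F-p[:2])@R).round(1),"tool dock",((t[:2]-p[:2])@R).round(1),"along %.1f lat(left+) %.1f"%(v@Y,Y[0]*v[1]-Y[1]*v[0]))
E
python3 - <<'E'
from track import *
report(cv2.imread("pics/top0.png")[:,:,::-1],533,-267)
report(cv2.imread("pics/top_a.png")[:,:,::-1])
E
```

```text
t 3.55 tool [ 516.  -346.5   10.1] heading 75.9 F [-0.6 -1.2 -0.7]
flask [ 533.  -265.5] q 56 dock [-400.9   56. ] tool dock [-482.6   69. ] along 82.7 lat(left+) 3.2Traceback (most recent call last):
  File "<stdin>", line 3, in <module>
  File "track.py", line 21, in report
    x,y,q=lid(x0,y0,img=img); F=np.array([x,y]); c,n=np.cos(p[2]),np.sin(p[2]); R=np.array([[c,-n],[n,c]])
          ~~~^^^^^^^^^^^^^^^
  File "track.py", line 13, in lid
    x,y=max(((sc(x0+i,y0+j),x0+i,y0+j) for i in range(-R,R+1,4) for j in range(-R,R+1,4)))[1:]
        ~~~^^^^^^^^^^^^^^^^^^^^^^^^^^^^^^^^^^^^^^^^^^^^^^^^^^^^^^^^^^^^^^^^^^^^^^^^^^^^^^^
  File "track.py", line 13, in <genexpr>
    x,y=max(((sc(x0+i,y0+j),x0+i,y0+j) for i in range(-R,R+1,4) for j in range(-R,R+1,4)))[1:]
              ~~^^^^^^^^^^^
  File "track.py", line 11, in sc
    d=np.abs(ring(x,y,46.)-ring(x,y,40.)).sum(1); return np.minimum(d,60).mean()-2*np.r_[ring(x,y,40.),ring(x,y,20.)].std(0).mean()
                                                                                                       ~~~~^^^^^^^^^
  File "track.py", line 8, in ring
    p=proj("top",np.c_[x+r*np.cos(th),y+r*np.sin(th),270+0*th]).astype(np.float32)
      ~~~~^^^^^^^^^^^^^^^^^^^^^^^^^^^^^^^^^^^^^^^^^^^^^^^^^^^^^
  File "h.py", line 5, in proj
    c=imaging.calibration(n); p=(c['K']@(c['R']@np.atleast_2d(X).T+c['t'][:,None])); return (p[:2]/p[2]).T
ValueError: time passes only in moves, steps and waits
```

```bash
sed -i 's/^from plant import imaging/from plant import imaging\nfrom functools import lru_cache\ncal=lru_cache(imaging.calibration)/; s/c=imaging.calibration(n)/c=cal(n)/' h.py
python3 - <<'E'
from track import *
report(cv2.imread("pics/top_a.png")[:,:,::-1])
E
```

```text
t 3.55 tool [ 516.  -346.5   10.1] heading 75.9 F [-0.6 -1.2 -0.7]
flask [ 544.53515237 -228.00604337] q 56 dock [-362.9   46.4] tool dock [-482.6   69. ] along 121.9 lat(left+) 1.1
```

```bash
python3 - <<'E'
from track import *
s=env.state(); print(s['ft_force'],s['torque'])
a=imaging.grab_frame("scene")[:,:,::-1].copy(); w=imaging.grab_frame("wrist")[:,:,::-1]
a=cv2.resize(a[60:235,100:240],None,fx=3.4,fy=3.4,interpolation=cv2.INTER_CUBIC)
F=(544.5,-228); th=np.linspace(0,6.28,60)
t=s['tool_pos'];Y=-s['tcp_rot'][:2,1]
for z,r in ((0,44),(270,43)):
    for q in proj("scene",np.c_[F[0]+r*np.cos(th),F[1]+r*np.sin(th),z+0*th]): cv2.circle(a,tuple(((q-[100,60])*3.4).astype(int)),1,(0,0,255),-1)
for d,z,c in ((57,23,(0,255,0)),(57,60,(0,255,0)),(78,23,(255,0,0)),(78,60,(255,0,0)),(78,93,(255,0,0))):
    q=proj("scene",[[t[0]+d*Y[0],t[1]+d*Y[1],z]])[0]; cv2.circle(a,tuple(((q-[100,60])*3.4).astype(int)),2,c,-1)
w=cv2.resize(w,(324,243)); o=np.zeros((a.shape[0],800,3),np.uint8); o[:,:476]=a; o[:243,476:]=w
cv2.imwrite("pics/chk.png",o)
E
```

```text
[-0.63933093 -1.16531292 -0.68842818] [-0.30373486  0.05350017  0.00915149]
```

View pics/chk.png

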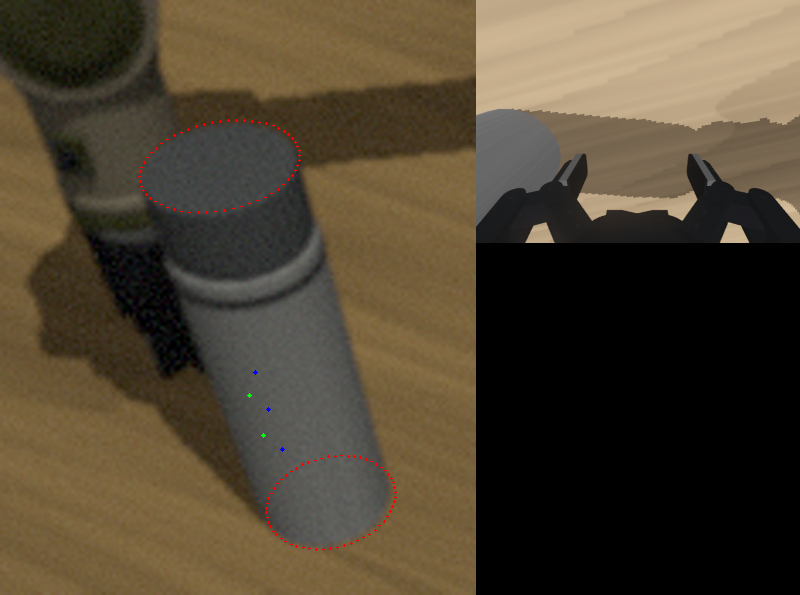

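```bash
python3 - <<'E'
from track import *
c=imaging.calibration("wrist"); T=np.linalg.inv(c['tool_from_camera']); print(c['tool_from_camera'].round(2))
for x in (0,):
  for y in (43,57,66,72,78):
    for z in (0,-13,-30,-40,-50,-60,-70,-85):
      p=T@[x,y,z,1]; q=T@[x,-y,z,1]
      f=lambda p:((c['K']@p[:3])[:2]/p[2]*324/640+[476,0]).round(0)
      print(y,z,f(p),f(q))
E
```

```text
[[ 0.000e+00 -9.500e-01 -3.200e-01  8.142e+01]
 [ 1.000e+00  0.000e+00  0.000e+00  6.000e-02]
 [-0.000e+00 -3.200e-01  9.500e-01 -1.427e+02]
 [ 0.000e+00  0.000e+00  0.000e+00  1.000e+00]]
43 0 [683. 155.] [590. 155.]
43 -13 [687. 163.] [586. 163.]
43 -30 [693. 175.] [580. 175.]
43 -40 [698. 184.] [576. 184.]
43 -50 [703. 194.] [571. 194.]
43 -60 [709. 206.] [565. 206.]
43 -70 [716. 220.] [557. 220.]
43 -85 [730. 248.] [543. 248.]
57 0 [699. 155.] [575. 155.]
57 -13 [704. 163.] [570. 163.]
57 -30 [712. 175.] [562. 175.]
57 -40 [717. 184.] [556. 184.]
57 -50 [724. 194.] [549. 194.]
57 -60 [732. 206.] [541. 206.]
57 -70 [742. 220.] [532. 220.]
57 -85 [760. 248.] [513. 248.]
66 0 [708. 155.] [565. 155.]
66 -13 [714. 163.] [559. 163.]
66 -30 [724. 175.] [550. 175.]
66 -40 [730. 184.] [543. 184.]
66 -50 [738. 194.] [535. 194.]
66 -60 [747. 206.] [526. 206.]
66 -70 [758. 220.] [515. 220.]
66 -85 [780. 248.] [493. 248.]
72 0 [715. 155.] [559. 155.]
72 -13 [721. 163.] [552. 163.]
72 -30 [731. 175.] [542. 175.]
72 -40 [739. 184.] [535. 184.]
72 -50 [747. 194.] [526. 194.]
72 -60 [757. 206.] [516. 206.]
72 -70 [769. 220.] [504. 220.]
72 -85 [793. 248.] [480. 248.]
78 0 [721. 155.] [552. 155.]
78 -13 [728. 163.] [545. 163.]
78 -30 [739. 175.] [534. 175.]
78 -40 [747. 184.] [526. 184.]
78 -50 [756. 194.] [517. 194.]
78 -60 [767. 206.] [506. 206.]
78 -70 [780. 220.] [493. 220.]
78 -85 [806. 248.] [467. 248.]
```

Request:
servo_tool(commands=[0.005,0.02,0,0,-1,0.005,0.02,0,0,-1,0.005,0.02,0,0,-1])

```text
time_s: 4.03
tool_pos: [520.0, -329.5, 10.2]
tcp_rot: [[0.969, -0.246, 0.002], [-0.246, -0.969, -0.008], [0.004, 0.007, -1.0]]
ft_force: [-0.9, -4.2, 1.4]
finger_gap: 85.3
```

```bash
python3 - <<'E'
from track import *
s=env.state(); print(s['ft_force'],s['torque'],s['tool_pos'])
w=imaging.grab_frame("wrist")[:,:,::-1]; cv2.imwrite("pics/wr.png",w[260:480])
report()
E
```

```text
[-0.94383341 -4.20435067  1.3690643 ] [-0.57792162  0.17028855  0.05292965] [ 519.97569027 -329.48747164   10.17136305]
t 4.08 tool [ 520.4 -328.3   10.1] heading 75.8 F [-1.2 -2.7  1.4]
flask [ 549.08685258 -211.36132725] q 55 dock [-346.    42.6] tool dock [-464.2   65.5] along 120.4 lat(left+) 0.8
```

View pics/wr.png

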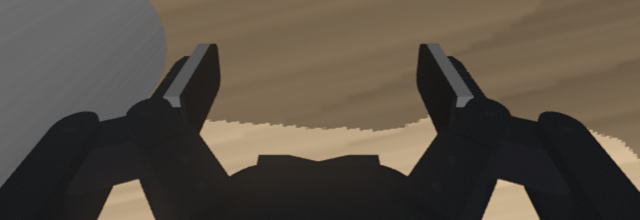

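Request:
servo_tool(commands=[-0.005,-0.02,0,0,-1,-0.005,-0.02,0,0,-1,0,0,-0.02,0,-1,0,0,-0.02,0,-1,0,0,-0.01,0,-1,0,0,0,0,-1])

```text
time_s: 4.88
tool_pos: [517.1, -339.1, -6.9]
tcp_rot: [[0.97, -0.243, 0.0], [-0.243, -0.97, -0.004], [0.001, 0.004, -1.0]]
ft_force: [0.0, -0.8, 0.2]
finger_gap: 85.5
```

Request:
servo_tool(commands=[0.006,0.026,0,0.001,-1,0.006,0.026,0,0.001,-1,0.006,0.026,0,0.001,-1,0.006,0.026,0,0,-1,0.006,0.026,0,0,-1,0.006,0.026,0,0,-1,0.006,0.026,0,0,-1,0.006,0.026,0,0,-1,0.006,0.026,0,0,-1,0.006,0.026,0,0,-1,0.006,0.026,0,0,-1,0.006,0.026,0,0,-1])

```text
time_s: 6.38
tool_pos: [540.1, -240.8, -6.3]
tcp_rot: [[0.974, -0.224, 0.001], [-0.224, -0.974, -0.007], [0.003, 0.006, -1.0]]
ft_force: [-0.1, -3.2, 0.1]
finger_gap: 85.1
```

```bash
python3 - <<'E'
from track import *
s=env.state(); print(s['torque'],s['ft_force'])
report()
E
```

```text
[-5.58135653e-01  1.09097258e-01 -2.98813625e-04] [-0.13255821 -3.17015025  0.14220969]
t 6.38 tool [ 540.1 -240.8   -6.3] heading 77.0 F [-0.1 -3.2  0.1]
flask [ 566.72881444 -123.9147458 ] q 55 dock [-257.8   29.4] tool dock [-375.9   50.2] along 119.9 lat(left+) 0.3
```

Request:
servo_tool(commands=[0.006,0.026,0,0,-1,0.006,0.026,0,0,-1,0.006,0.026,0,0,-1,0.006,0.026,0,0,-1,0.006,0.026,0,0,-1,0.006,0.026,0,0,-1,0.006,0.026,0,0,-1,0.006,0.026,0,0,-1,0.006,0.026,0,0,-1,0.006,0.026,0,0,-1,0.006,0.026,0,0,-1,0.006,0.026,0,0,-1,0.006,0.026,0,0,-1,0.006,0.026,0,0,-1,0.006,0.026,0,0,-1,0.006,0.026,0,0,-1])

```text
time_s: 8.43
tool_pos: [570.5, -106.2, -6.4]
tcp_rot: [[0.975, -0.224, 0.0], [-0.224, -0.975, -0.006], [0.002, 0.006, -1.0]]
ft_force: [-0.6, -3.8, -0.1]
finger_gap: 85.6
```

```bash
python3 - <<'E'
from track import *
report()
E
```

```text
t 8.43 tool [ 570.5 -106.2   -6.4] heading 77.1 F [-0.6 -3.8 -0.1]
flask [596.61538631   8.70579212] q 52 dock [-123.8    6.1] tool dock [-239.9   26.5] along 117.9 lat(left+) 0.3
```

Request:
servo_tool(commands=[-0.005,-0.03,0,0,-1,0,-0.03,0,0,-1,0.022,0,0,0.01,-1,0.022,0,0,0.01,-1,0,0,0,0,-1])

```text
time_s: 9.1
tool_pos: [584.1, -123.1, -6.4]
tcp_rot: [[0.996, -0.088, 0.002], [-0.088, -0.996, -0.003], [0.002, 0.003, -1.0]]
ft_force: [0.4, -0.3, 0.8]
finger_gap: 85.3
```

```bash
python3 - <<'E'
from track import *
report(x0=597,y0=9)
E
```

```text
t 9.10 tool [ 584.1 -123.1   -6.4] heading 84.9 F [ 0.4 -0.3  0.8]
flask [597.   10.5] q 53 dock [-122.     5.8] tool dock [-256.1   12.1] along 134.2 lat(left+) -1.1
```

Request:
servo_tool(commands=[0.0025,0.026,0,0,-1,0.0025,0.026,0,0,-1,0.0025,0.026,0,0,-1,0.0025,0.026,0,0,-1,0.0025,0.026,0,0,-1,0.0025,0.026,0,0,-1,0.0025,0.026,0,0,-1,0.0025,0.026,0,0,-1,0.0025,0.026,0,0,-1,0.0025,0.026,0,0,-1,0.0025,0.026,0,0,-1,0.0025,0.026,0,0,-1,0.0025,0.026,0,0,-1])

```text
time_s: 10.78
tool_pos: [593.0, -16.2, -6.4]
tcp_rot: [[0.996, -0.092, 0.0], [-0.092, -0.996, -0.005], [0.001, 0.005, -1.0]]
ft_force: [-0.3, -4.5, 0.9]
finger_gap: 85.7
```

```bash
python3 - <<'E'
from track import *
report()
b=imaging.grab_frame("top")[:,:,::-1]; cv2.imwrite("pics/top_b.png",cv2.resize(b[120:300,180:400],None,fx=3.3,fy=3.3))
E
```

```text
t 10.78 tool [593.  -16.2  -6.4] heading 84.7 F [-0.3 -4.5  0.9]
flask [646.79250907  72.89338529] q 2 dock [-57.2 -40.8] tool dock [-148.9    8.5] along 93.6 lat(left+) -45.4
```

View pics/top_b.png

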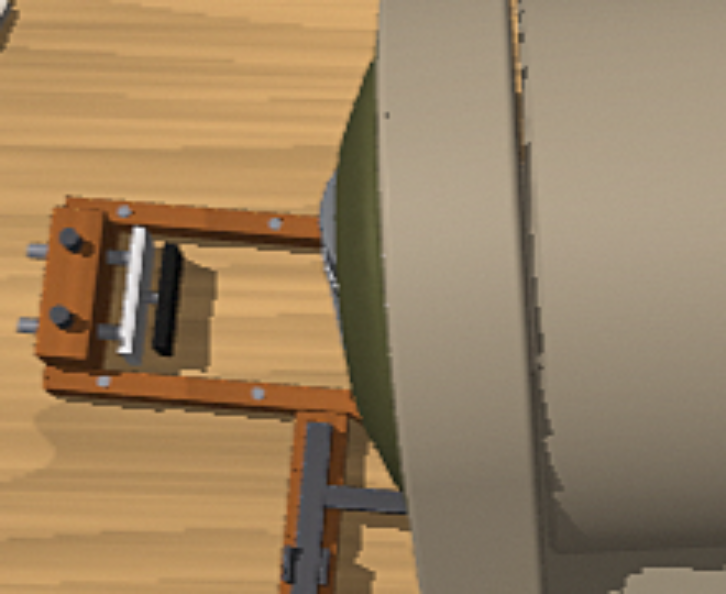

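Request:
servo_tool(commands=[0.007,0.026,0,0.002,-1,0.007,0.026,0,0.002,-1,0.007,0.026,0,0.002,-1,0.007,0.026,0,0.001,-1,0.001,0.026,0,0,-1,0.001,0.026,0,0,-1,0.001,0.026,0,0,-1])

```text
time_s: 11.75
tool_pos: [603.0, 41.8, -6.4]
tcp_rot: [[0.999, -0.045, 0.001], [-0.045, -0.999, -0.005], [0.001, 0.005, -1.0]]
ft_force: [0.2, -3.7, 1.2]
finger_gap: 85.4
```

```bash
sed -i 's/R=40,img=None):/R=40,img=None,cam="top"):/; s/grab_frame("top")/grab_frame(cam)/; s/proj("top",np.c_\[x+r/proj(cam,np.c_[x+r/; s/def report(img=None,x0=None,y0=None)/def report(img=None,x0=None,y0=None,cam="top")/; s/lid(x0,y0,img=img)/lid(x0,y0,img=img,cam=cam)/' track.py
python3 - <<'E'
from track import *
s=env.state();t=s['tool_pos'];Y=-s['tcp_rot'][:2,1]
report(x0=t[0]+120*Y[0],y0=t[1]+120*Y[1],cam="scene")
f=cv2.imread("pics/scene0.png")[:,:,::-1]; print(lid(533,-266,img=f,cam="scene"))
E
```

```text
t 11.75 tool [603.   41.8  -6.4] heading 87.4 F [ 0.2 -3.7  1.2]
flask [610.83395778 160.15003147] q 50 dock [28.1 -0.5] tool dock [-90.5   1.4] along 118.6 lat(left+) -2.6
(536.0, -264.5, np.float32(39.28852))
```

Request:
servo_tool(commands=[0.0015,0.026,0,0,-1,0.0015,0.026,0,0,-1,0.0015,0.026,0,0,-1,0.001,0.015,0,0,-1,0,0.008,0,0,-1])

```text
time_s: 12.42
tool_pos: [604.4, 75.4, -6.5]
tcp_rot: [[0.999, -0.043, 0.0], [-0.043, -0.999, -0.005], [0.0, 0.005, -1.0]]
ft_force: [0.2, -3.7, 0.6]
finger_gap: 85.2
```

Request:
servo_tool(commands=[0,0.006,0,0,-1,0,0.006,0,0,-1])

```text
time_s: 12.68
tool_pos: [604.4, 78.8, -6.5]
tcp_rot: [[0.999, -0.044, 0.0], [-0.044, -0.999, -0.005], [0.0, 0.005, -1.0]]
ft_force: [-0.6, -4.2, 0.9]
finger_gap: 85.5
```

Request:
servo_tool(commands=[0,0.006,0,0,-1,0,0.006,0,0,-1])

```text
time_s: 12.92
tool_pos: [604.4, 82.3, -6.5]
tcp_rot: [[0.999, -0.044, 0.0], [-0.044, -0.999, -0.005], [0.0, 0.005, -1.0]]
ft_force: [-0.1, -3.9, -0.4]
finger_gap: 85.5
```

Request:
servo_tool(commands=[0,0.006,0,0,-1,0,0.006,0,0,-1])

```text
time_s: 13.18
tool_pos: [604.4, 86.0, -6.5]
tcp_rot: [[0.999, -0.044, 0.0], [-0.044, -0.999, -0.005], [0.0, 0.005, -1.0]]
ft_force: [-0.3, -3.7, -0.5]
finger_gap: 85.3
```

Request:
servo_tool(commands=[0,0.006,0,0,-1,0,0.006,0,0,-1])

```text
time_s: 13.42
tool_pos: [604.4, 89.9, -6.5]
tcp_rot: [[0.999, -0.044, 0.0], [-0.044, -0.999, -0.005], [0.0, 0.005, -1.0]]
ft_force: [0.4, -3.4, 0.3]
finger_gap: 85.4
```

Request:
servo_tool(commands=[0,0.005,0,0,-1,0,0.005,0,0,-1])

```text
time_s: 13.68
tool_pos: [604.3, 93.1, -6.5]
tcp_rot: [[0.999, -0.044, 0.0], [-0.044, -0.999, -0.005], [0.0, 0.005, -1.0]]
ft_force: [-0.3, -3.8, 1.1]
finger_gap: 85.0
```

Request:
servo_tool(commands=[0,0.005,0,0,-1])

```text
time_s: 13.8
tool_pos: [604.3, 94.6, -6.5]
tcp_rot: [[0.999, -0.044, 0.0], [-0.044, -0.999, -0.005], [0.0, 0.005, -1.0]]
ft_force: [-0.5, -4.9, 0.2]
finger_gap: 85.8
```

Request:
servo_tool(commands=[0,0.005,0,0,-1])

```text
time_s: 13.92
tool_pos: [604.3, 96.0, -6.5]
tcp_rot: [[0.999, -0.045, 0.0], [-0.045, -0.999, -0.005], [0.0, 0.005, -1.0]]
ft_force: [-0.5, -4.5, 1.1]
finger_gap: 85.7
```

Request:
servo_tool(commands=[0,0.004,0,0,-1,0,0.004,0,0,-1])

```text
time_s: 14.18
tool_pos: [604.3, 98.3, -6.4]
tcp_rot: [[0.999, -0.045, 0.0], [-0.045, -0.999, -0.006], [0.0, 0.006, -1.0]]
ft_force: [-1.0, -4.8, 1.3]
finger_gap: 85.5
```

Request:
servo_tool(commands=[0,0.004,0,0,-1])

```text
time_s: 14.3
tool_pos: [604.4, 99.4, -6.4]
tcp_rot: [[0.999, -0.045, 0.0], [-0.045, -0.999, -0.006], [0.0, 0.006, -1.0]]
ft_force: [0.1, -5.1, 0.8]
finger_gap: 85.4
```

Request:
servo_tool(commands=[0,0.004,0,0,-1])

```text
time_s: 14.42
tool_pos: [604.3, 100.5, -6.4]
tcp_rot: [[0.999, -0.045, 0.0], [-0.045, -0.999, -0.006], [0.0, 0.006, -1.0]]
ft_force: [0.7, -5.9, 1.6]
finger_gap: 85.6
```

Request:
servo_tool(commands=[0,0.004,0,0,-1])

```text
time_s: 14.55
tool_pos: [604.3, 101.5, -6.4]
tcp_rot: [[0.999, -0.046, 0.0], [-0.046, -0.999, -0.006], [0.0, 0.006, -1.0]]
ft_force: [-0.6, -5.8, 2.6]
finger_gap: 85.2
```

Request:
servo_tool(commands=[0,0.003,0,0,-1])

```text
time_s: 14.68
tool_pos: [604.3, 101.6, -6.3]
tcp_rot: [[0.999, -0.046, 0.0], [-0.046, -0.999, -0.007], [0.0, 0.007, -1.0]]
ft_force: [-0.7, -8.8, 1.8]
finger_gap: 85.5
```

Request:
servo_tool(commands=[0,0.003,0,0,-1])

```text
time_s: 14.8
tool_pos: [604.2, 101.5, -6.3]
tcp_rot: [[0.999, -0.047, -0.0], [-0.047, -0.999, -0.008], [0.0, 0.008, -1.0]]
ft_force: [-0.3, -7.4, 1.4]
finger_gap: 85.4
```

Request:
servo_tool(commands=[0,0.003,0,0,-1])

```text
time_s: 14.92
tool_pos: [604.1, 101.4, -6.2]
tcp_rot: [[0.999, -0.048, -0.0], [-0.048, -0.999, -0.009], [0.0, 0.009, -1.0]]
ft_force: [0.1, -7.4, 1.7]
finger_gap: 85.5
```

Request:
servo_tool(commands=[0,0.004,0,0,-1])

```text
time_s: 15.05
tool_pos: [604.0, 101.4, -6.1]
tcp_rot: [[0.999, -0.049, -0.0], [-0.049, -0.999, -0.01], [0.0, 0.01, -1.0]]
ft_force: [-1.0, -9.0, 3.7]
finger_gap: 85.5
```

Request:
servo_tool(commands=[0,0.005,0,0,-1])

```text
time_s: 15.18
tool_pos: [603.9, 101.4, -6.0]
tcp_rot: [[0.999, -0.051, -0.001], [-0.051, -0.999, -0.011], [0.0, 0.011, -1.0]]
ft_force: [-0.1, -10.2, 2.7]
finger_gap: 85.1
```

Request:
servo_tool(commands=[0,0.005,0,0,-1])

```text
time_s: 15.3
tool_pos: [603.8, 101.3, -5.9]
tcp_rot: [[0.999, -0.052, -0.001], [-0.052, -0.999, -0.013], [-0.0, 0.013, -1.0]]
ft_force: [-0.7, -9.4, 2.2]
finger_gap: 85.4
```

Request:
servo_tool(commands=[0,0.006,0,0,-1,0,0.006,0,0,-1,0,0.006,0,0,-1,0,0.006,0,0,-1])

```text
time_s: 15.8
tool_pos: [603.2, 100.9, -5.3]
tcp_rot: [[0.998, -0.059, -0.002], [-0.059, -0.998, -0.02], [-0.001, 0.02, -1.0]]
ft_force: [-0.9, -10.3, 3.0]
finger_gap: 85.3
```

```bash
python3 - <<'E'
from track import *
s=env.state();t=s['tool_pos'];Y=-s['tcp_rot'][:2,1]
report(x0=t[0]+120*Y[0],y0=t[1]+120*Y[1],cam="scene")
E
```

```text
t 15.80 tool [603.2 100.9  -5.3] heading 86.6 F [ -0.9 -10.3   3. ]
flask [612.81301265 220.18709131] q 51 dock [88.2  0.5] tool dock [-31.4   4.1] along 119.6 lat(left+) -2.5
```

Request:
servo_tool(commands=[0,-0.01,0,0,-1,0,-0.02,0,0,-1,0,-0.04,0,0,-1,0,-0.05,0,0,-1,0,-0.05,0.1,0,-1,0,0,0.15,0,-1,0,0,0.15,0,-1,0,0,0.15,0,-1,0,0,0,0,-1])

```text
time_s: 16.98
tool_pos: [602.0, 43.9, 163.7]
tcp_rot: [[0.998, -0.061, -0.003], [-0.061, -0.998, -0.018], [-0.002, 0.018, -1.0]]
ft_force: [1.1, -0.8, -0.1]
finger_gap: 85.1
```

```bash
python3 - <<'E'
from track import *
s=env.state(); print(s['joints'].round(2) if hasattr(s['joints'],'round') else s['joints'])
report(x0=613,y0=220,cam="scene")
E
```

```text
[-0.39  0.56  0.32  1.96 -0.24  0.67 -1.56]
t 16.98 tool [602.   43.9 163.7] heading 86.5 F [ 1.1 -0.8 -0.1]
flask [613.  220.5] q 51 dock [88.5  0.3] tool dock [-88.4   2.5] along 176.9 lat(left+) -0.2
```

Request:
servo_tool(commands=[-0.045,0.013,0,0.028,-1,-0.045,0.013,0,0.028,-1,-0.045,0.013,0,0.028,-1,-0.045,0.013,0,0.028,-1,-0.045,0.013,0,0.028,-1,-0.045,0.013,0,0.028,-1,-0.045,0.013,0,0.028,-1,-0.045,0.013,0,0.028,-1,-0.045,0.013,0,0.028,-1,0,0,0,0.01,-1,0,0,0,0,-1])

```text
time_s: 18.4
tool_pos: [466.4, 74.6, 148.2]
tcp_rot: [[-0.068, 0.998, 0.003], [0.998, 0.068, -0.015], [-0.015, 0.002, -1.0]]
ft_force: [0.2, -0.3, 1.0]
finger_gap: 85.3
```

```bash
python3 - <<'E'
from track import *
s=env.state(); Y=s['tcp_rot'][:2,1]; print(s['tool_pos'],np.degrees(np.arctan2(Y[1],Y[0])),s['joints'])
w=imaging.grab_frame("wrist")[:,:,::-1].copy()
c=imaging.calibration("wrist"); A=np.linalg.inv(c['tool_from_camera']); p=np.load("dock.npy"); R=np.array(s['tcp_rot']); t=s['tool_pos']
def pw(X): q=A@np.r_[R.T@(X-t),1]; q=c['K']@q[:3]; return q[:2]/q[2]
for q in d2w(p,[(-73,117,90),(-47,117,90),(-47,133,90),(-73,133,90),(-60,125,90)]): u=pw(q); print(u.round(0)); cv2.circle(w,tuple(u.astype(int)),3,(0,0,255),-1)
cv2.imwrite("pics/wr2.png",w)
E
```

```text
[466.40845155  74.6001122  148.17826263] 3.890903288133864 [-0.15551386  0.43773242 -0.18101146  2.23794452  0.19769679  0.48225794
 -0.42769093]
[351. 273.]
[357. 235.]
[331. 232.]
[326. 271.]
[341. 253.]
```

View pics/wr2.png

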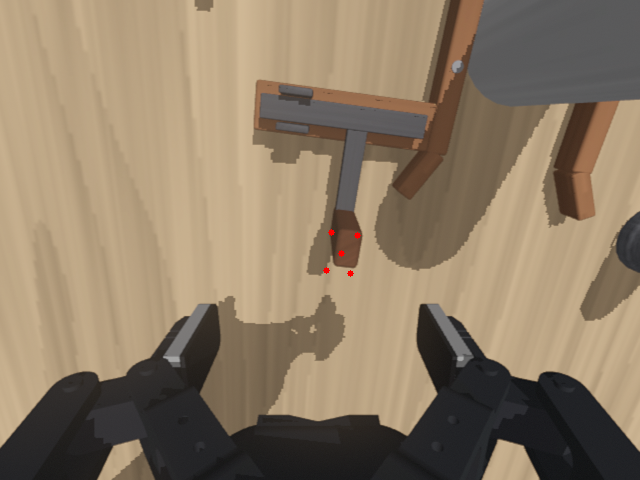

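Request:
servo_tool(commands=[0.03,0.01,0,-0.01,-1,0.03,0.009,0,-0.009,-1,0,0,-0.1,0,-1,0,0,-0.1,0,-1,0,0,-0.05,0,-1,0,0,0,0,-1])

```text
time_s: 19.2
tool_pos: [484.8, 79.3, 68.6]
tcp_rot: [[0.068, 0.998, -0.002], [0.998, -0.068, -0.015], [-0.015, -0.001, -1.0]]
ft_force: [-0.2, -0.1, 0.6]
finger_gap: 85.4
```

Request:
servo_tool(commands=[0,0.003,-0.03,0.003,-1,0,0,0,0,0.3,0,0,0,0,1,0,0,0,0,1,0,0,0,0,1,0,0,0,0,1,0,0,0,0,1], force=40)

```text
time_s: 20.08
tool_pos: [485.6, 80.3, 60.7]
tcp_rot: [[0.051, 0.999, 0.001], [0.999, -0.051, -0.014], [-0.014, 0.001, -1.0]]
ft_force: [0.6, 0.5, -2.5]
finger_gap: 15.3
```

Request:
servo_tool(commands=[0.02,-0.001,0,0,1,0.033,-0.0017,0,0,1,0.033,-0.0017,0,0,1,0.033,-0.0017,0,0,1,0.033,-0.0017,0,0,1,0.033,-0.0017,0,0,1])

```text
time_s: 20.82
tool_pos: [543.5, 77.0, 60.7]
tcp_rot: [[0.051, 0.999, -0.002], [0.999, -0.051, -0.015], [-0.015, -0.001, -1.0]]
ft_force: [-2.8, 0.4, -0.1]
finger_gap: 15.3
```

Request:
servo_tool(commands=[0.033,-0.0015,0,0,1,0.033,-0.0015,0,0,1,0.033,-0.0015,0,0,1,0.033,-0.0015,0,0,1,0.033,-0.0015,0,0,1,0.02,-0.001,0,0,1,0.01,0,0,0,1])

```text
time_s: 21.7
tool_pos: [606.9, 73.4, 60.7]
tcp_rot: [[0.052, 0.999, -0.002], [0.999, -0.052, -0.016], [-0.016, -0.001, -1.0]]
ft_force: [-2.3, -1.1, 2.2]
finger_gap: 15.2
```

Request:
servo_tool(commands=[0.006,0,0,0,1,0.006,0,0,0,1])

```text
time_s: 21.95
tool_pos: [610.0, 73.2, 60.7]
tcp_rot: [[0.052, 0.999, -0.003], [0.999, -0.052, -0.016], [-0.016, -0.002, -1.0]]
ft_force: [-6.8, -0.1, 6.6]
finger_gap: 15.1
```

Request:
servo_tool(commands=[0.006,0,0,0,1,0.006,0,0,0,1])

```text
time_s: 22.2
tool_pos: [609.9, 73.2, 60.7]
tcp_rot: [[0.051, 0.999, -0.009], [0.999, -0.051, -0.017], [-0.018, -0.008, -1.0]]
ft_force: [-8.4, -0.3, 6.5]
finger_gap: 15.3
```

Request:
servo_tool(commands=[0.012,-0.0005,0,0,1,0.016,-0.0005,0,0,1,0.016,-0.0005,0,0,1])

```text
time_s: 22.58
tool_pos: [609.7, 73.1, 60.6]
tcp_rot: [[0.047, 0.998, -0.032], [0.999, -0.048, -0.021], [-0.023, -0.031, -0.999]]
ft_force: [-19.5, -1.1, 13.8]
finger_gap: 15.1
```

```bash
python3 - <<'E'
from track import *
a=imaging.grab_frame("scene")[:,:,::-1]; w=imaging.grab_frame("wrist")[:,:,::-1]
a=cv2.resize(a[150:370,240:460],(400,400),interpolation=cv2.INTER_CUBIC); w=cv2.resize(w,(400,300))
o=np.zeros((400,800,3),np.uint8); o[:,:400]=a; o[:300,400:]=w
cv2.imwrite("pics/shut.png",o)
E
```

```text
(no output)
```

View pics/shut.png

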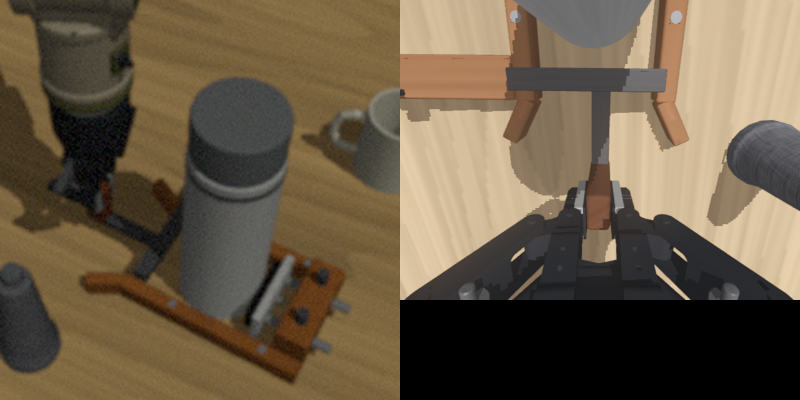

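Request:
servo_tool(commands=[0,0,0,0,1,0,0,0,0,1,0,0,0,0,0.5,0,0,0,0,0,0,0,0,0,-0.3,0,0,0,0,-0.3,0,0,0.03,0,-0.3,0,0,0.1,0,-0.3,0,-0.03,0.15,0,-0.3,0,-0.05,0.15,0,-0.3,-0.1,-0.1,0.1,0,-0.3,-0.1,-0.1,0,0,-0.3,-0.1,-0.1,0,0,-0.3,-0.1,-0.1,0,0,-0.3,0,0,0,0,-0.3])

```text
time_s: 24.55
tool_pos: [486.7, -73.3, 229.9]
tcp_rot: [[0.045, 0.999, -0.024], [0.999, -0.045, -0.021], [-0.022, -0.023, -0.999]]
ft_force: [1.9, 1.5, 0.5]
finger_gap: 55.5
```

```bash
python3 - <<'E'
from track import *
b=imaging.grab_frame("top")[:,:,::-1]; cv2.imwrite("pics/fin_full.png",b)
report(x0=613,y0=220)
report(x0=613,y0=220,cam="scene")
cv2.imwrite("pics/fin.png",cv2.resize(b[160:330,180:360],None,fx=3.5,fy=3.5,interpolation=cv2.INTER_CUBIC))
E
```

```text
t 24.60 tool [488.4 -72.  230.1] heading 177.5 F [ 0.6 -0.  -0.2]
flask [610. 219.] q 49 dock [86.9  3.3] tool dock [-209.8  110.2] along -108.8 lat(left+) -295.9
t 24.65 tool [489.4 -70.9 230. ] heading 177.6 F [-0.   0.1 -0.1]
flask [613. 220.] q 51 dock [88.   0.3] tool dock [-208.7  109.2] along -111.2 lat(left+) -295.8
```

View pics/fin.png

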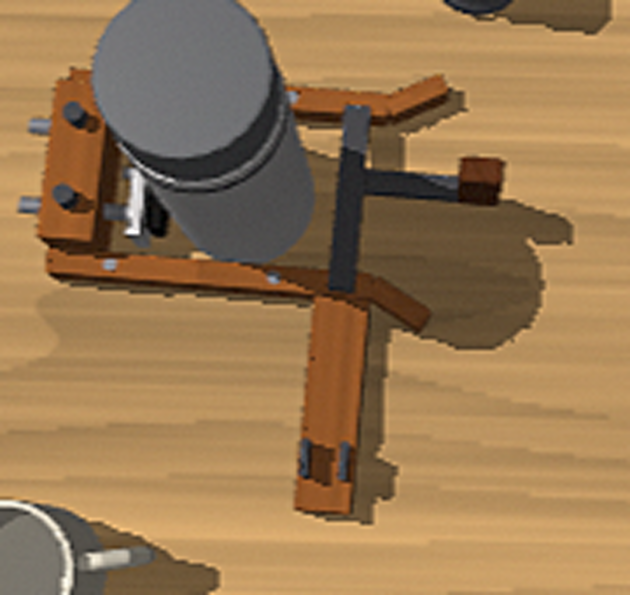

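```bash
python3 - <<'E'
from h import *
p=np.load("dock.npy"); c,n=np.cos(p[2]),np.sin(p[2]); R=np.array([[c,-n],[n,c]])
for nm,uv,z in (("tab open",(185+512/4,170+400/4),90),("tab now",(180+481/3.5,160+173/3.5),90),("bar end now",(180+357/3.5,160+105/3.5),42),("bar end open",(185+367/4,170+311/4),42),("bar rear open",(185+349/4,170+531/4),42),("bar rear now",(180+342/3.5,160+289/3.5),42)):
    print(nm,((onplane("top",uv,z)[:2]-p[:2])@R).round(1))
E
```

```text
tab open [-59.7 121.3]
tab now [-60.   -1.2]
bar end now [ 17.4 -49.5]
bar end open [18.1 75.4]
bar rear open [ 17.7 189.1]
bar rear now [17.  64.3]
```

```bash
python3 - <<'E'
from h import *
import cv2
p=np.load("dock.npy")
for q in [(40,-49,25),(40,-65,25),(0,-49,25),(0,-65,25),(18,-51,42),(18,-46,42),(26,79,42),(0,49,25),(0,65,25),(18,65,26),(-60,-5,90),(-60,0,90)]:
    print(q,((proj("top",d2w(p,q))[0]-[180,160])*3.5).round(0), "orig crop",((proj("top",d2w(p,q))[0]-[185,170])*4).round(0))
f=cv2.imread("pics/fin_full.png"); a=cv2.resize(f[175:225,255:335],None,fx=8,fy=8,interpolation=cv2.INTER_CUBIC)
g=cv2.imread("pics/top0.png"); b=cv2.resize(g[175:225,255:335],None,fx=8,fy=8,interpolation=cv2.INTER_CUBIC)
cv2.imwrite("pics/end.png",cv2.resize(np.vstack([a,b]),(480,600)))
E
```

```text
(40, -49, 25) [322. 111.] orig crop [348.  87.]
(40, -65, 25) [324.  86.] orig crop [350.  58.]
(0, -49, 25) [386. 115.] orig crop [421.  92.]
(0, -65, 25) [388.  91.] orig crop [424.  63.]
(18, -51, 42) [356. 103.] orig crop [387.  77.]
(18, -46, 42) [356. 111.] orig crop [386.  86.]
(26, 79, 42) [325. 312.] orig crop [351. 317.]
(0, 49, 25) [373. 271.] orig crop [407. 270.]
(0, 65, 25) [371. 297.] orig crop [404. 299.]
(18, 65, 26) [342. 294.] orig crop [370. 296.]
(-60, -5, 90) [481. 167.] orig crop [530. 150.]
(-60, 0, 90) [481. 175.] orig crop [530. 160.]
```

```bash
python3 - <<'E'
import cv2
f=cv2.imread("pics/fin_full.png"); 
for u in (273,280,281,282,283,291): print(u,[(v,*map(int,f[v,u,::-1])) for v in range(182,198)])
E
```

```text
273 [(182, 177, 139, 91), (183, 175, 139, 90), (184, 183, 149, 97), (185, 150, 97, 55), (186, 152, 85, 41), (187, 152, 86, 38), (188, 153, 91, 45), (189, 155, 92, 44), (190, 158, 93, 46), (191, 155, 92, 47), (192, 50, 31, 16), (193, 56, 28, 15), (194, 48, 23, 8), (195, 107, 87, 57), (196, 90, 70, 45), (197, 211, 168, 111)]
280 [(182, 181, 141, 92), (183, 177, 139, 89), (184, 181, 146, 96), (185, 193, 156, 104), (186, 143, 78, 32), (187, 153, 90, 42), (188, 158, 92, 40), (189, 169, 96, 34), (190, 59, 68, 83), (191, 66, 73, 75), (192, 73, 72, 77), (193, 73, 73, 76), (194, 72, 72, 74), (195, 74, 73, 75), (196, 71, 72, 75), (197, 73, 73, 73)]
281 [(182, 181, 143, 93), (183, 177, 139, 91), (184, 180, 144, 94), (185, 188, 152, 101), (186, 147, 91, 39), (187, 152, 88, 42), (188, 159, 92, 45), (189, 169, 93, 35), (190, 78, 88, 102), (191, 70, 72, 77), (192, 74, 72, 76), (193, 74, 75, 77), (194, 73, 71, 74), (195, 74, 73, 77), (196, 71, 72, 73), (197, 75, 72, 75)]
282 [(182, 183, 144, 93), (183, 176, 140, 91), (184, 181, 144, 94), (185, 189, 152, 101), (186, 165, 113, 51), (187, 152, 86, 39), (188, 159, 92, 44), (189, 167, 91, 34), (190, 110, 117, 125), (191, 67, 69, 74), (192, 70, 69, 73), (193, 71, 71, 71), (194, 74, 73, 76), (195, 75, 71, 77), (196, 73, 74, 76), (197, 75, 75, 76)]
283 [(182, 183, 142, 92), (183, 177, 142, 94), (184, 180, 144, 94), (185, 190, 153, 102), (186, 144, 90, 45), (187, 152, 87, 39), (188, 158, 92, 45), (189, 168, 92, 35), (190, 85, 70, 67), (191, 65, 70, 74), (192, 72, 72, 75), (193, 72, 71, 75), (194, 75, 72, 77), (195, 75, 74, 77), (196, 72, 72, 75), (197, 73, 72, 76)]
291 [(182, 186, 145, 95), (183, 178, 141, 91), (184, 181, 144, 94), (185, 187, 149, 97), (186, 181, 144, 93), (187, 121, 66, 33), (188, 150, 88, 36), (189, 167, 96, 46), (190, 162, 95, 47), (191, 135, 80, 40), (192, 97, 56, 26), (193, 43, 20, 9), (194, 60, 39, 22), (195, 85, 64, 41), (196, 110, 87, 55), (197, 109, 87, 55)]
```

```bash
python3 - <<'E'
from plant import env, workorder
s=env.state(); print(s['time_s'],s['ft_force']); print(workorder.job_done())
E
```

```text
24.7 [-0.01538205  0.82890761 -0.31577662]
the job is handed in; nothing more can be done
None
```

I pushed the flask upright along the bench into the dock, pressed it home, slid the keeper bolt across behind it and handed the job in at 24.7 s. No verdict was reported.

- **Pad:** It bottomed hard with the flask at about dock x = 88 mm. I held about 9 to 10 N at the wrist for about three quarters of a second. Taking off roughly 4 N of sliding friction leaves an estimated 5 to 6.5 N on the pad.
- **Flask:** After I backed off, the camera still showed it at x = 88 mm, so it did not move.
- **Bolt:** It ran against a firm stop at about 20 N. In the last picture its end sits 4.1 px from the rail's outer edge. That matches fully shut; 5 mm short would show 6.4 px.
- **Bystanders:** I steered clear of the other things. I did not measure their positions again afterwards.

**Disagreements:**
- The bolt moved only about 125 mm, not the stated 130 mm. From the pictures I believe it started about 5 mm in from fully open.
- The top camera put the flask at y = 3.3 mm in the dock, and the scene camera at 0.3 mm.
- I pushed with the finger's outer knuckle, not its tip, because the knuckle sticks out further. After the first 35 mm or so I lowered the hand, but I estimate the contact stayed about 50 mm up, above the advised 15 to 35 mm. The flask stayed upright.

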